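# Run a measuring wheel along a scalloped lamp panel

## Task

A leaded lamp-skirt panel stands in the padded clamp with its scalloped edge up, and we need that edge's true length for its came. Take the measuring wheel from its oak block, set it on the glass at one end of the scalloped edge and roll it along to the other end, feeling for the glass and keeping the wheel lightly but steadily pressed on it over every crest and through every dip, so that it neither skips nor strains the glass; touch the panel and clamp with nothing but the wheel. Lift it off and put it back upright in its slot with the reading unspoilt, and leave the other things on the bench alone.

Things in the scene. Friction and masses are not known exactly. Their poses are not given: they have to be found in the camera images.
- clamp: fixed wooden panel clamp on the bench, base 90 x 260 x 18 mm, jaws up to 64 mm high, brass thumbscrews on its -x face. Origin: centre of the base's underside, z up, +y along the panel. It holds an upright glass panel in its plane x = 0, 5 mm thick (rounded edge 6 mm wide), from y = -105 to +105 mm, scalloped edge up (see drawn_edge).
- drawn_edge (a point): point of the clamp at (0, 0, 135) mm, mid-height of the scallops by the drawing: edge height there 135 + 9 cos(360 deg * y / 105 mm) mm, crests at both ends and the middle, dips at y = +-52.5 mm, length 224.5 mm. Set by hand, the real edge is off the drawing: swung in its plane about y = -300, z = 135 by up to 0.04 rad, so up to 8 mm higher or lower at its -y end and 16 mm at +y. Feel or see it.
- slot_floor (a point): bottom of the clamp's slot, 18 mm above the clamp's origin. The panel rests on sponge rubber here: pushed down it gives 1 mm for each 4 N and springs back. More than 18 N strains it; under about 1 N the wheel may not roll truly.
- traveller: measuring wheel, hand tool of about 250 g. Origin: centre of the underside of its brass collar (40 mm across, 4 thick); z up the handle, y along the axle; rolls along x. Wooden handle 22 (x) by 24 mm (y), from 10 to 105 mm above the origin. Below: steel fork 18 mm wide (21 over the nuts) and the wheel, 32 mm across, 9 thick, lowest point 56 mm under the origin. Same either way round.
- hub (a point): centre of the wheel, on its axle, 40 mm below the traveller's origin
- wheel (a joint): reading: rad the wheel has turned in its fork, 0 at the start; 1 rad is 16 mm rolled, counting up towards the tool's +x and down towards -x. Rolled with the tool upright, the whole edge reads 14.03 rad (224.5 mm) up or down. A slight drag keeps the wheel where it was left.
- block: fixed oak tool block 110 x 90 mm on a 120 x 100 mm foot, top face 72 mm high; slot in the middle of its top, 44 mm long (its x) and 26 mm wide (its y), 64 mm deep. Origin: centre of the underside, z up. The traveller hangs with wheel and fork in the slot and its collar lying on the top face; tool x along block x, either way round.
- seat (a point): centre of the slot's mouth, in the plane of the block's top face, 72 mm above the block's origin; the traveller's origin lies here when it is put away
- tile: white ceramic tile, 150 x 150 x 9 mm, lying on the bench beyond the work; leave alone
- plier: stainless steel grozing plier, 145 mm long and 13 mm high, lying on the tile; leave alone
- tray: green plastic tray, 120 x 190 x 30 mm, with glass shards; leave alone
- rim: brass rim ring of the lamp frame, 128 mm across, 8 mm thick, lying flat; leave alone
Things that resemble listed ones, but are neither listed nor needed, are in the scene too. What is shaped like the block but red is not meant.

How it is judged (in metres and radians):
On the way, in this order (a step that is already met when the one before it is completed fails the run):
1. the wheel, still reading about nothing, is pressed on one end of the scalloped edge (contact force between traveller and clamp above 1 N and x of hub in the frame of clamp between -0.012 and 0.012 m and (y of hub in the frame of clamp above 0.092 m or y of hub in the frame of clamp below -0.092 m) and value of joint wheel between -0.8 and 0.8 rad), for 0.03 s.
2. it has rolled into the first dip (contact force between traveller and clamp above 1 N and x of hub in the frame of clamp between -0.012 and 0.012 m and (y of hub in the frame of clamp between 0.04 and 0.065 m or y of hub in the frame of clamp between -0.065 and -0.04 m) and (value of joint wheel between 2.3 and 4.7 rad or value of joint wheel between -4.7 and -2.3 rad)), for 0.03 s.
3. it has rolled onto the middle crest (contact force between traveller and clamp above 1 N and x of hub in the frame of clamp between -0.012 and 0.012 m and y of hub in the frame of clamp between -0.012 and 0.012 m and (value of joint wheel between 5.8 and 8.2 rad or value of joint wheel between -8.2 and -5.8 rad)), for 0.03 s.
4. it has rolled through the second dip (contact force between traveller and clamp above 1 N and x of hub in the frame of clamp between -0.012 and 0.012 m and (y of hub in the frame of clamp between 0.04 and 0.065 m or y of hub in the frame of clamp between -0.065 and -0.04 m) and (value of joint wheel between 9.3 and 11.7 rad or value of joint wheel between -11.7 and -9.3 rad)), for 0.03 s.
5. it has rolled to the other end and reads the edge's length (contact force between traveller and clamp above 1 N and x of hub in the frame of clamp between -0.012 and 0.012 m and (y of hub in the frame of clamp above 0.092 m or y of hub in the frame of clamp below -0.092 m) and (value of joint wheel between 13.4 and 14.65 rad or value of joint wheel between -14.65 and -13.4 rad)), for 0.03 s.
At the end, for the whole second after the job is handed in: The wheel reads the edge's length, 224.5 mm within 10 mm (13.4 to 14.65 rad either way round); the traveller stands upright (within 0.08 rad) in the block's slot, its collar down on the top face (within 4 mm) and within 10 mm of the slot's centre, at rest and let go ((value of joint wheel between 13.4 and 14.65 rad or value of joint wheel between -14.65 and -13.4 rad) and horizontal distance between traveller and seat below 0.01 m and z of traveller in the frame of seat between -0.004 and 0.004 m and angle between traveller's own z axis and vertical below 0.08 rad and linear speed of traveller below 0.02 m/s and contact force between the fingers and traveller below 0.1 N); the robot touches nothing.
It fails at once if the wheel or tool strains the panel or clamp with more than 18 N (contact force between traveller and clamp above 18 N).
It fails at once if the gripper touches the panel or clamp (contact force between any of the fingers, the arm and clamp above 1 N).
It fails at once if the tile, plier, tray or brass rim is moved more than 20 mm (distance of any of tile, plier, tray, rim from where it was at the start of the episode above 0.02 m).
It also fails if it takes over 72 s, if anything falls off the work surface, if the arm or the gripper's body presses on something with over 40 N, if the wrist force passes 120 N, or if a joint passes its speed limit or range.

## Robot

A 6-joint arm with a two-finger parallel gripper is mounted at the origin on the work surface. World frame = base frame: x ahead of the robot, y to its left, z up, the work surface at z = 0. Lengths are in mm, angles in rad, forces in N, time in s.
With the tool pointing down it reaches from about 300 to 1000 mm from the base axis. Payload 5.1 kg.
Tool frame: the origin (TCP) lies at the very end of the fingers, on their centre line; the grasp point (between the pads) lies 19 mm behind it (ctrl.tcp_to_grasp is the distance from the TCP to the grasp point, in mm); z points along the fingers, y is the line along which they close (so a half turn about z gives the same grasp; the last joint's range is limited). The gripper opens to 95 mm and grips with 3 to 60 N. Pads are 20 mm wide; open, the fingers measure 119 mm over their backs; the gripper's body (75 mm by 180 mm) begins 59 mm behind the grasp point.
Start: joints at [1.14, 0.124, 1.65, -0, 1.367, -0.083], TCP at [221.56, 611.061, 214.656] pointing down, gripper open.
Joint ranges: [-2.61, 2.61], [-1.02, 2.33], [0.03, 2.71], [-1.35, 4.49], [0.32, 2.68], [-2.91, 2.91]. Speed limits (rad/s): [2.57, 2.57, 3.14, 3.14, 3.14, 3.14].

## Interface

Orientations are given as a unit quaternion [w, x, y, z].
In Python, from plant import ctrl gives the robot as it stands.
- The arm moves only by the tool jog_arm, never from a script. Its argument "targets" is a list of rows, each a list of 6 numbers: the shift along the world's x, y, z each as a share of 0.2 m, from -1 to 1, then the turn, a rotation vector about the world's x, y, z each as a share of 45 degrees, from -1 to 1. A call has 1 to 20 rows; each row shifts and turns the commanded pose from where the row before left it; what a row does not reach is not made up. A row lasts 1/8 s, in which the tool goes at most 62.5 mm and 10.7 degrees, less where a joint would pass 70% of its speed; a pose out of reach is approached as far as the arm can. A call with a number of a shift or a turn outside -1 to 1 is refused whole. A call with a gripper value outside its range is refused whole. "grip" is the opening, from 0 (shut) to 1 (fully open), set as the call begins (left out, the last holds). The fingers move at their own pace and stop on an object; "newtons" is the grip in N (left out, the last holds). Time passes only in rows, so rows that do not move let the fingers close. It gives the time, the measured TCP pose, the force, the opening and the grip force at its end, in the units of the state.
- ctrl.read_state(): the state, without advancing time (a new reading comes with each control period).
- ctrl.read_camera(name): name is "scene" or "top" or "wrist"; returns (picture, depth): 400x640x3 uint8, blue, green, red; 400x640 float32, mm along the optical axis (not along the pixel's ray), 0 where there is no reading.
- ctrl.calibration(name): a dict with "mtx" (3x3 intrinsics, pixels), "extrinsics" (4x4, takes a point from camera to world coordinates); the wrist camera has in their place "T_tool_cam" (4x4, takes a point from camera to tool coordinates, whose origin is the TCP and whose axes are the flange's). Camera axes: x right, y up, looking along -z (the intrinsics and any distortion apply to the point x, -y, -z); pixel columns grow to the right and rows downward; lengths in mm; the calibration is good to about 2 mm. A picture is of the moment at which its call begins: read the wrist's pose just before it. calibration takes no time and is no camera call.
- ctrl.close_job(): hands the job in; it is judged then, once.
The state is a dict: "time_s": time; "joints": joint angles; "joint_velocities": joint speeds; "joint_torque": joint torques, N m; "ee_pos": TCP position; "tcp_rot": TCP orientation; "wrist_force": force on the tool from outside, world axes, zero at the start; "wrist_torque": the same for the moment, N m; "width": finger opening in mm; "grip_force": force on a finger pad.
Only numpy, scipy, OpenCV 4.12 (cv2) and the standard library are available. Lean on these libraries where they do the work, as an engineer would, in place of code of your own. Each camera call takes 0.05 s, during which the arm holds its last target. There are 200 camera calls.

## Working session

There is one attempt and no reset: what is moved stays moved. The work goes in short steps, Python scripts to look and compute and a tool call to move; the robot and the scene stay as the last step left them, time stands still between calls to the robot, and variables do not carry over. Pictures are saved under pics/ and viewed, at most 10 in all, crops included, and the job is handed in when it is done.

Besides the shell and the picture viewer there is one more tool, called by a JSON object that holds its "op" and its "data". jog_arm: Moves the arm, as the interface text tells. Its arguments: {"type":"object","properties":{"targets":{"type":"array","items":{"type":"array","items":{"type":"number","minimum":-1,"maximum":1}}},"grip":{"type":"number"},"newtons":{"type":"number"}},"required":["targets"]}

```bash
mkdir -p pics
cat > h.py <<'E'
import numpy as np, cv2
from scipy.spatial.transform import Rotation as R
from plant import ctrl
def cam(name):
    s=ctrl.read_state(); img,d=ctrl.read_camera(name); c=ctrl.calibration(name)
    K=np.array(c['mtx'])
    if name=='wrist':
        T=np.eye(4); q=s['tcp_rot']; T[:3,:3]=R.from_quat([q[1],q[2],q[3],q[0]]).as_matrix(); T[:3,3]=s['ee_pos']
        T=T@np.array(c['T_tool_cam'])
    else: T=np.array(c['extrinsics'])
    return img,d,K,T,c
def pts(d,K,T):
    v,u=np.mgrid[:d.shape[0],:d.shape[1]]
    x=(u-K[0,2])/K[0,0]*d; y=(v-K[1,2])/K[1,1]*d
    P=np.stack([x,-y,-d],-1)@T[:3,:3].T+T[:3,3]
    P[d<=0]=np.nan
    return P
E
python3 - <<'E'
from h import *
for n in ['scene','top']:
    img,d,K,T,c=cam(n); cv2.imwrite(f'pics/{n}0.png',img); np.savez(f'{n}0.npz',img=img,d=d,K=K,T=T); print(n,T.round(3).tolist(),K.tolist(),c.keys())
s=ctrl.read_state(); print(s)
print(ctrl.tcp_to_grasp, ctrl.calibration('wrist'))
E
```

```text
scene [[0.015, -0.812, 0.583, 1065.168], [1.0, 0.009, -0.013, 1.864], [0.005, 0.583, 0.813, 879.69], [0.0, 0.0, 0.0, 1.0]] [[396.875203377391, 0.0, 315.8498108367477], [0.0, 396.875203377391, 200.94692833705662], [0.0, 0.0, 1.0]] dict_keys(['mtx', 'extrinsics'])
top [[0.028, 0.988, -0.151, 393.662], [-1.0, 0.029, 0.007, 16.421], [0.011, 0.151, 0.988, 1139.726], [0.0, 0.0, 0.0, 1.0]] [[373.0260740390247, 0.0, 316.4847618652031], [0.0, 373.0260740390247, 197.40824147203796], [0.0, 0.0, 1.0]] dict_keys(['mtx', 'extrinsics'])
{'time_s': 0.1, 'joints': array([ 1.14038784e+00,  1.24419243e-01,  1.65149448e+00, -1.79302188e-05,
        1.36748284e+00, -8.25938468e-02]), 'joint_velocities': array([-0.00020119, -0.00209466, -0.00385068, -0.00100548,  0.00047735,
        0.0007708 ]), 'joint_torque': array([ 3.90552241e-04, -4.18884122e+01, -3.61095715e+01,  7.76483514e-02,
        4.62278165e-02, -6.35737410e-05]), 'ee_pos': array([221.34340543, 610.55861175, 213.54871809]), 'tcp_rot': array([-2.20331147e-04,  1.73030180e-01,  9.84916110e-01, -8.74668829e-04]), 'wrist_force': array([ 0.54485828, -0.37770217,  0.11182843]), 'wrist_torque': array([-0.01288436, -0.00596051,  0.05684794]), 'grip_force': 0.0, 'width': 95.21236774521492}
18.8 {'mtx': array([[291.00653601,   0.        , 317.16386082],
       [  0.        , 291.00653601, 201.35972561],
       [  0.        ,   0.        ,   1.        ]]), 'T_tool_cam': array([[ 3.78883623e-05,  9.57057301e-01,  2.89898813e-01,
         8.05599631e+01],
       [ 9.99999925e-01,  7.57959557e-05, -3.80924058e-04,
         8.81924223e-02],
       [-3.86539308e-04,  2.89898806e-01, -9.57057226e-01,
        -1.70047744e+02],
       [ 0.00000000e+00,  0.00000000e+00,  0.00000000e+00,
         1.00000000e+00]])}
```

View pics/scene0.png

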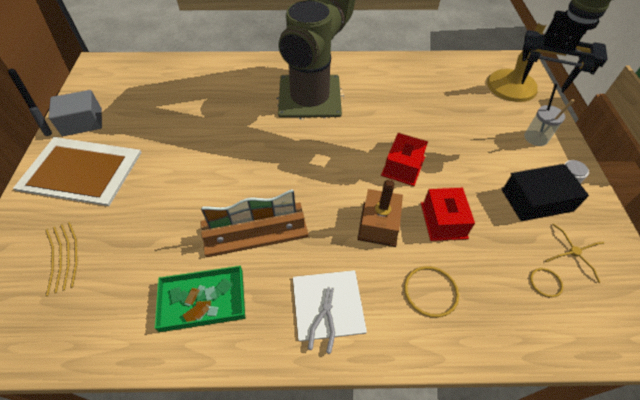

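View pics/top0.png

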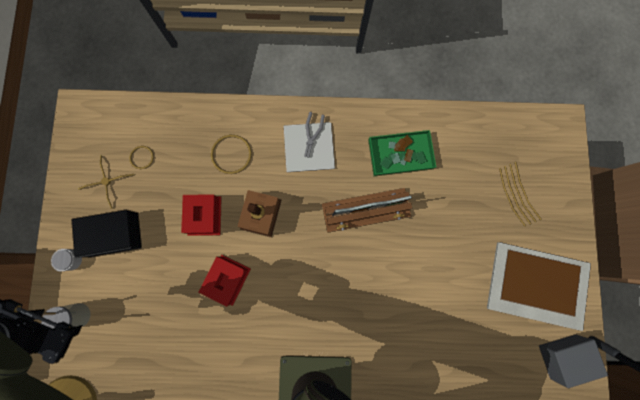

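The pictures show the oak block holding the traveller at scene (382,215) / top (260,213). The two red look-alike blocks, both to be ignored, are at scene (406,158) and (447,213), top (225,280) and (201,214). The clamp with the panel is at scene (253,225) / top (367,208).

```bash
cat > m.py <<'E'
from h import *
for n in ['top','scene']:
    z=np.load(f'{n}0.npz'); P=pts(z['d'],z['K'],z['T']); img=z['img']
    tbl=P[...,2][(abs(P[...,0]-500)<250)&(abs(P[...,1])<300)]
    print(n,'table z',np.nanmedian(tbl))
    hsv=cv2.cvtColor(img,cv2.COLOR_BGR2HSV)
    X,Y,Z=P[...,0],P[...,1],P[...,2]
    c=(X>330)&(X<680)&(Y<260)&(Y>-330)
    # block top
    m=c&(Z>64)&(Z<80)&(Y>60)&(Y<260)&~((hsv[...,0]<4)|(hsv[...,0]>172))
    k=cv2.connectedComponents(m.astype(np.uint8))[1]
    for i in range(1,k.max()+1):
        s=k==i
        if s.sum()>80:
            q=np.float32(P[s][:,:2]); print(' block',s.sum(),cv2.minAreaRect(q),np.median(Z[s]), hsv[s].mean(0).round())
    m=c&(Z>90)&(Y>30)
    print(' tall',m.sum(),np.nanmedian(P[m],0) if m.any() else '',np.nanmax(Z[m]) if m.any() else'')
    for lo,hi in((50,75),(100,175)):
        m=c&(Z>lo)&(Z<hi)&(Y<30)
        if m.sum()<10: continue
        q=np.float32(P[m][:,:2]); print(' clamp',lo,m.sum(),cv2.minAreaRect(q),cv2.fitLine(q,cv2.DIST_HUBER,0,.01,.01).ravel())
        if lo==100: print(np.nanmin(P[m],0),np.nanmax(P[m],0))
b=cv2.imread('pics/scene0.png')[170:260,190:490]; cv2.imwrite('pics/crop.png',cv2.resize(b,None,fx=2.6,fy=2.6,interpolation=2))
E
python3 m.py
```

```text
top table z 0.8511166603539095
 block 1056 ((510.79962158203125, 178.21575927734375), (90.60614776611328, 109.56141662597656), 77.7925796508789) 71.87132283009907 [ 14. 142. 103.]
 tall 125 [508.24442771 173.67168895 169.87311725] 180.77464557413646
 clamp 50 1164 ((526.4712524414062, -144.28030395507812), (71.76671600341797, 249.89259338378906), 12.654500961303711) [ 2.0546348e-01 -9.7866476e-01  5.2522827e+02 -1.4352898e+02]
 clamp 100 267 ((532.548583984375, -142.74859619140625), (6.34765625, 214.4632110595703), 12.611205101013184) [ 2.1857697e-01 -9.7581971e-01  5.3275525e+02 -1.5162015e+02]
[ 507.50262794 -247.56833755  100.31870682] [556.94388865 -38.08841407 153.97807098]
scene table z 1.7372188320791793
 block 1198 ((509.9621276855469, 178.3206787109375), (90.14535522460938, 113.13538360595703), 77.37401580810547) 72.52006621713144 [ 15. 166. 146.]
 tall 303 [519.42118102 175.68308499 146.60506445] 179.5879846694396
 clamp 50 1465 ((534.0879516601562, -142.55032348632812), (53.58671188354492, 249.7064971923828), 12.624235153198242) [ 2.1439897e-01 -9.7674614e-01  5.4553558e+02 -1.4258127e+02]
 clamp 100 1117 ((532.0994262695312, -142.0271453857422), (8.964994430541992, 213.66343688964844), 12.365228652954102) [ 2.1378461e-01 -9.7688085e-01  5.3361511e+02 -1.4250356e+02]
[ 507.44670925 -246.21205517  100.00611814] [558.04354007 -38.0629153  152.89431268]
```

```bash
ls pics
```

```text
crop.png
scene0.png
top0.png
```

View pics/crop.png

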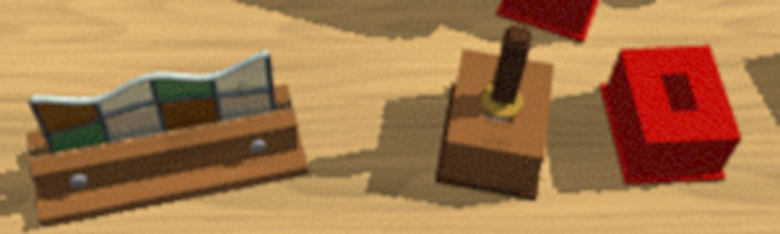

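The crop confirms the choice: a brown oak block with the wooden handle and brass collar in it, red blocks beside it. I'll move above it and, at the same time, work out the edge.

{"op": "jog_arm", "data": {"targets": [[0.145,-0.216,0.02,0,0,-0.183],[0.145,-0.216,0.02,0,0,-0.183],[0.145,-0.216,0.02,0,0,-0.183],[0.145,-0.216,0.02,0,0,-0.183],[0.145,-0.216,0.02,0,0,-0.183],[0.145,-0.216,0.02,0,0,-0.183],[0.145,-0.216,0.02,0,0,-0.183],[0.145,-0.216,0.02,0,0,-0.183],[0.145,-0.216,0.02,0,0,-0.183],[0.145,-0.216,0.02,0,0,-0.183],[0,0,0,0,0,0],[0,0,0,0,0,0]], "grip": 1, "newtons": 50}}

```text
time_s: 1.6
ee_pos: [511.1, 179.2, 254.1]
tcp_rot: [-0.0, 0.779, 0.628, -0.0]
wrist_force: [0.1, 0.3, -0.7]
width: 95.1
grip_force: 0.0
```

```bash
cat > m2.py <<'E'
from h import *
from scipy.optimize import least_squares
img,d,K,T,c=cam('wrist'); cv2.imwrite('pics/w1.png',img)
P=pts(d,K,T); X,Y,Z=P[...,0],P[...,1],P[...,2]
print('table',np.nanmedian(Z[(Z<20)]))
m=(abs(X-510)<90)&(abs(Y-178)<90)&(Z>66)&(Z<78)
if m.sum()>50: print('blk',m.sum(),cv2.minAreaRect(np.float32(P[m][:,:2])))
m=(abs(X-510)<40)&(abs(Y-178)<40)&(Z>165)&(Z<190)
if m.sum()>20: print('handle top',m.sum(),cv2.minAreaRect(np.float32(P[m][:,:2])),np.nanmedian(P[m],0))
s=ctrl.read_state(); q=s['tcp_rot']; r=R.from_quat([q[1],q[2],q[3],q[0]]).as_matrix(); print(s['time_s'],s['ee_pos'],np.degrees(np.arctan2(r[1,1],r[0,1])),r[:,2],s['joints'],s['wrist_force'])
# panel edge
for n in ['top','scene']:
    z=np.load(f'{n}0.npz'); P=pts(z['d'],z['K'],z['T'])
    Q=P[(P[...,0]>480)&(P[...,0]<590)&(P[...,1]<-20)&(P[...,1]>-270)&(P[...,2]>100)]
    e=np.array([-.2138,.977]); nn=np.array([.977,.2138]); o=np.array([533,-142.5])
    u=(Q[:,:2]-o)@e; w=(Q[:,:2]-o)@nn
    print(n,'u range',u.min(),u.max())
    b=np.arange(-108,108,6); U=[];H=[];W=[]
    for a in b:
        k=(u>=a)&(u<a+6)
        if k.sum()<2: continue
        zt=Q[k,2].max(); kk=k&(Q[:,2]>zt-4)
        U.append(u[kk].mean());H.append(zt);W.append(w[kk].mean())
    U,H,W=map(np.array,(U,H,W))
    f=lambda p:135+p[0]+p[1]*U+9*np.cos(2*np.pi*(U-p[2])/105)-H
    p=least_squares(f,[0,0,0],loss='soft_l1').x
    print(' dz,slope,y0',p,'res',np.std(f(p)),'w line',np.polyfit(U,W,1),'mid dz at y0',p[0]+p[1]*p[2])
E
python3 m2.py
```

```text
table -0.01613985007327301
blk 5317 ((513.4397583007812, 178.39654541015625), (90.71764373779297, 110.19631958007812), 77.38729095458984)
handle top 585 ((513.8157348632812, 178.9610137939453), (23.439281463623047, 21.241727828979492), 77.5265884399414) [513.89980271 181.72258633 175.65317028]
1.65 [510.87526267 179.68021581 254.12245689] -12.195385427623087 [-1.09078036e-03  1.25647984e-04 -9.99999397e-01] [ 2.38854654e-01 -1.38688502e-01  1.84520987e+00  3.83623197e-04
  1.43610138e+00  4.51652513e-01] [ 1.29312254  0.37949651 -0.11549912]
top u range -107.39333248669861 107.09728254318152
 dz,slope,y0 [7.33254481 0.02144214 0.31497017] res 1.7348125463679975 w line [-0.00052341 -0.44759663] mid dz at y0 7.339298439045285
scene u range -106.18939548521278 107.49832531680134
 dz,slope,y0 [ 7.48875267  0.01869859 -0.76379105] res 0.9806155786357716 w line [-2.45333776e-04 -5.15547886e-01] mid dz at y0 7.47447085200403
```

{"op": "jog_arm", "data": {"targets": [[0.004,-0.005,-0.146,0,0,0],[0,0,-0.146,0,0,0],[0,0,-0.146,0,0,0],[0,0,-0.146,0,0,0],[0,0,-0.146,0,0,0],[0,0,0,0,0,0]]}}

```text
time_s: 2.4
ee_pos: [509.4, 178.8, 105.7]
tcp_rot: [-0.001, 0.778, 0.628, -0.003]
wrist_force: [-0.5, 0.6, 0.1]
width: 95.0
grip_force: 0.0
```

{"op": "jog_arm", "data": {"targets": [[0,0,0,0,0,0],[0,0,0,0,0,0],[0,0,0,0,0,0],[0,0,0,0,0,0],[0,0,0,0,0,0],[0,0,0,0,0,0],[0,0,0,0,0,0],[0,0,0,0,0,0]], "grip": 0, "newtons": 50}}

```text
time_s: 3.4
ee_pos: [512.2, 178.0, 108.5]
tcp_rot: [-0.0, 0.779, 0.627, -0.0]
wrist_force: [-0.6, -1.3, -2.7]
width: 21.8
grip_force: 50.0
```

Run:
```python
from h import *
s=ctrl.read_state(); print({k:np.round(s[k],3) for k in('time_s','ee_pos','tcp_rot','wrist_force','wrist_torque','width','grip_force')})
```

```text
{'time_s': np.float64(3.4), 'ee_pos': array([512.197, 178.032, 108.516]), 'tcp_rot': array([-0.   ,  0.779,  0.627, -0.   ]), 'wrist_force': array([-0.641, -1.295, -2.686]), 'wrist_torque': array([-0.147,  0.06 ,  0.035]), 'width': np.float64(21.827), 'grip_force': np.float64(50.001)}
```

{"op": "jog_arm", "data": {"targets": [[0,0,0.2,0,0,0],[0,0,0.2,0,0,0],[0,0,0.2,0,0,0],[0,0,0.2,0,0,0],[-0.001,-0.157,0,0,0,-0.2076],[-0.001,-0.157,0,0,0,-0.2076],[-0.001,-0.157,0,0,0,-0.2076],[-0.001,-0.157,0,0,0,-0.2076],[-0.001,-0.157,0,0,0,-0.2076],[-0.001,-0.157,0,0,0,-0.2076],[-0.001,-0.157,0,0,0,-0.2076],[0,0,0,0,0,0],[0,0,0,0,0,0],[0,0,0,0,0,0]]}}

```text
time_s: 5.15
ee_pos: [510.9, -40.9, 268.4]
tcp_rot: [-0.0, 0.994, 0.108, -0.0]
wrist_force: [0.5, -0.1, -1.4]
width: 21.9
grip_force: 50.0
```

```bash
cat > m3.py <<'E'
from h import *
F=[]
for i in range(4):
    img,d,K,T,c=cam('wrist'); s=ctrl.read_state(); F.append(np.r_[s['wrist_force'],s['ee_pos']])
print(np.mean(F,0).round(2),np.std(F,0).round(2))
q=s['tcp_rot']; r=R.from_quat([q[1],q[2],q[3],q[0]]).as_matrix(); tcp=s['ee_pos']; print(np.degrees(np.arctan2(r[1,1],r[0,1])),r[:,2])
cv2.imwrite('pics/w2.png',img); np.savez('w2.npz',d=d,K=K,T=T,img=img)
P=pts(d,K,T); e=np.array([-.2142,.9769]); n=np.array([.9769,.2142]); o=np.array([532.5,-142.6])
v=P[...,:2]-o; u=v@e; w=v@n; Z=P[...,2]
m=(abs(w)<12)&(Z>110)&(Z<165)&(u>-115)&(u<112)
for a in range(-104,110,8):
    k=m&(u>=a)&(u<a+8)
    if k.sum()<3: continue
    zt=np.nanmax(Z[k]); kk=k&(Z>zt-3); print(a+4,k.sum(),'ztop %.1f w %.1f..%.1f'%(zt,w[kk].min(),w[kk].max()))
print('u max',np.nanmax(u[m]))
print('tcp u,w',(tcp[:2]-o)@e,(tcp[:2]-o)@n)
k=(abs(u-(tcp[:2]-o)@e)<40)&(abs(w-(tcp[:2]-o)@n)<30)&(Z>165)&(Z<245)
for lo in range(165,245,8):
    kk=k&(Z>=lo)&(Z<lo+8)
    if kk.sum()>5: print('tool',lo,kk.sum(),u[kk].min().round(1),u[kk].max().round(1),w[kk].min().round(1),w[kk].max().round(1))
E
python3 m3.py
```

```text
[  0.    -0.53  -2.24 510.95 -41.02 268.59] [0.22 0.37 0.31 0.02 0.1  0.05]
-77.59878113494513 [ 1.89455128e-05  3.10920798e-05 -9.99999999e-01]
-100 108 ztop 148.1 w -0.6..4.3
-92 96 ztop 147.0 w 0.1..4.9
-84 90 ztop 144.7 w -0.2..3.9
-76 88 ztop 140.7 w -0.5..5.1
-68 73 ztop 136.4 w -0.6..4.1
-60 66 ztop 133.4 w -0.4..4.6
-52 64 ztop 132.7 w -0.6..4.3
-44 65 ztop 134.2 w -0.1..4.6
-36 61 ztop 138.0 w -0.2..4.4
-28 70 ztop 141.6 w -0.1..5.3
-20 81 ztop 146.7 w 0.0..4.5
-12 89 ztop 150.0 w 0.0..4.2
-4 96 ztop 150.8 w 0.0..4.7
4 106 ztop 150.7 w 0.2..4.6
12 105 ztop 149.6 w -0.2..4.5
20 101 ztop 146.6 w -0.1..4.6
28 79 ztop 142.5 w -0.0..4.4
36 76 ztop 138.9 w 0.0..4.5
44 67 ztop 136.0 w 0.4..3.9
52 66 ztop 135.4 w 0.2..4.6
60 65 ztop 136.4 w -0.8..5.1
68 73 ztop 139.4 w 0.1..4.5
76 78 ztop 143.8 w 0.2..4.9
84 93 ztop 148.3 w -0.6..4.9
92 95 ztop 152.0 w 0.4..3.8
100 79 ztop 151.4 w 0.7..5.0
108 27 ztop 147.5 w 2.7..4.6
u max 106.79188276066535
tcp u,w 103.69293298073605 0.7059543433750655
tool 173 7 92.2 114.4 7.4 7.7
tool 181 44 87.9 117.7 7.2 12.2
tool 189 78 87.2 118.4 6.7 14.6
tool 197 7 87.7 107.6 8.1 12.5
tool 229 828 83.1 122.7 -1.3 23.0
tool 237 56 83.9 120.3 -0.6 23.5
```

View pics/w2.png

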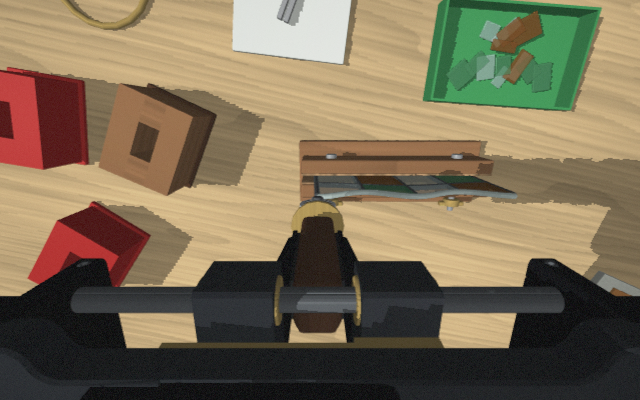

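The picture shows the wheel and collar at about (318,210), just over the panel's +y end, and the empty slot in the oak block at (148,140). By the wrist camera the wheel is about 1 mm off the panel plane, so I'll correct that and descend.

{"op": "jog_arm", "data": {"targets": [[-0.004,-0.001,-0.03,0,0,0],[0,0,-0.03,0,0,0],[0,0,-0.03,0,0,0],[0,0,-0.01,0,0,0],[0,0,0,0,0,0],[0,0,0,0,0,0]]}}

```text
time_s: 6.1
ee_pos: [510.3, -42.0, 248.9]
tcp_rot: [0.0, 0.994, 0.107, 0.0]
wrist_force: [0.7, 0.9, -2.8]
width: 21.7
grip_force: 50.0
```

{"op": "jog_arm", "data": {"targets": [[0,0,-0.005,0,0,0],[0,0,-0.005,0,0,0],[0,0,0,0,0,0],[0,0,0,0,0,0]]}}

```text
time_s: 6.6
ee_pos: [510.2, -41.9, 246.7]
tcp_rot: [-0.0, 0.994, 0.107, 0.0]
wrist_force: [-0.0, 1.4, -2.9]
width: 22.0
grip_force: 50.0
```

{"op": "jog_arm", "data": {"targets": [[0,0,-0.005,0,0,0],[0,0,0,0,0,0],[0,0,0,0,0,0]]}}

```text
time_s: 6.98
ee_pos: [510.1, -41.9, 245.7]
tcp_rot: [-0.0, 0.994, 0.107, -0.0]
wrist_force: [0.2, 0.5, -3.4]
width: 22.0
grip_force: 50.0
```

{"op": "jog_arm", "data": {"targets": [[0,0,-0.005,0,0,0],[0,0,0,0,0,0],[0,0,0,0,0,0]]}}

```text
time_s: 7.35
ee_pos: [510.2, -42.0, 244.6]
tcp_rot: [0.0, 0.994, 0.107, -0.0]
wrist_force: [0.1, -0.5, -2.6]
width: 22.0
grip_force: 50.0
```

{"op": "jog_arm", "data": {"targets": [[0,0,-0.005,0,0,0],[0,0,0,0,0,0],[0,0,0,0,0,0]]}}

```text
time_s: 7.72
ee_pos: [510.3, -42.0, 243.9]
tcp_rot: [0.0, 0.994, 0.107, 0.0]
wrist_force: [-0.2, 0.1, -1.1]
width: 21.9
grip_force: 50.0
```

{"op": "jog_arm", "data": {"targets": [[0,0,-0.005,0,0,0],[0,0,0,0,0,0],[0,0,0,0,0,0]]}}

```text
time_s: 8.1
ee_pos: [510.3, -42.0, 243.0]
tcp_rot: [0.0, 0.994, 0.107, 0.0]
wrist_force: [-0.8, 0.8, 2.5]
width: 22.1
grip_force: 50.0
```

```bash
cat > st.py <<'E'
from h import *
F=[]
for i in range(3):
    ctrl.read_camera('top'); s=ctrl.read_state(); F.append(np.r_[s['wrist_force'],s['wrist_torque'],s['ee_pos']])
print(s['time_s'],np.mean(F,0).round(2))
E
python3 st.py
```

```text
8.25 [-1.3000e-01  5.5000e-01  9.0000e-01  5.0000e-02  3.0000e-01 -1.0000e-02
  5.1030e+02 -4.1930e+01  2.4297e+02]
```

```bash
cat > path.py <<'E'
from h import *
from scipy.optimize import least_squares
z=np.load('w2.npz'); P=pts(z['d'],z['K'],z['T']); e=np.array([-.2142,.9769]); n=np.array([.9769,.2142]); o=np.array([532.5,-142.6])
v=P[...,:2]-o; u=v@e; w=v@n; Z=P[...,2]
m=(abs(w-2)<9)&(Z>110)&(Z<160)&(abs(u)<112)
U=[];H=[]
for a in range(-106,88,4):
    k=m&(u>=a)&(u<a+4)
    if k.sum()<3: continue
    t=np.sort(Z[k])[-6:]; U.append(u[k][np.argsort(Z[k])[-6:]].mean()); H.append(t.mean())
U=np.array(U);H=np.array(H)
f=lambda p:135+p[0]+p[1]*U+9*np.cos(2*np.pi*(U-p[2])/105)-H
p=least_squares(f,[7,.02,0],loss='soft_l1').x; print('wrist fit',p,np.std(f(p)))
k=m&(abs(w-2)<9); us=np.sort(u[k]); print('ends',us[5],us[-5])
th=.0215; kk=2*np.pi/105
y=np.linspace(-112,112,20001); ed=th*y+9*np.cos(kk*y); sl=th-9*kk*np.sin(kk*y); q=np.hypot(1,sl)
hy=y-16*sl/q; hz=ed+16/q
g=lambda h:np.interp(h,hy,hz)
h0=102.5; hs=np.linspace(h0,-102.5,70); zz=g(hs)
print('step mm',np.diff(hs)[0],'world share per row',(np.diff(hs)[0]*e/200).round(5))
print((np.diff(zz)/200).round(4).tolist()); print(hs[::10].round(1),(zz-zz[0])[::10].round(2))
E
python3 path.py
```

```text
wrist fit [ 6.33886384  0.02067546 -0.4046021 ] 0.29289529119985347
ends -104.62163963923535 106.65115022600595
step mm -2.971014492753625 world share per row [ 0.00318 -0.01451]
[-0.0015, -0.0024, -0.0033, -0.0042, -0.0051, -0.0059, -0.0067, -0.0073, -0.0078, -0.0082, -0.0083, -0.0082, -0.0078, -0.007, -0.0058, -0.0041, -0.0016, 0.0013, 0.0037, 0.0054, 0.0066, 0.0073, 0.0076, 0.0077, 0.0075, 0.0071, 0.0066, 0.0059, 0.0051, 0.0043, 0.0035, 0.0026, 0.0017, 0.0007, -0.0002, -0.0011, -0.0021, -0.003, -0.0039, -0.0048, -0.0056, -0.0064, -0.0071, -0.0077, -0.0081, -0.0083, -0.0083, -0.008, -0.0074, -0.0063, -0.0047, -0.0025, 0.0003, 0.0029, 0.0049, 0.0062, 0.0071, 0.0075, 0.0077, 0.0076, 0.0072, 0.0068, 0.0061, 0.0054, 0.0046, 0.0038, 0.0029, 0.002, 0.001]
[102.5  72.8  43.1  13.4 -16.3 -46.1 -75.8] [  0.   -10.47 -16.96  -3.84  -5.19 -19.8  -12.41]
```

{"op": "jog_arm", "data": {"targets": [[0,0,-0.004,0,0,0],[0.0032,-0.0145,-0.0015,0,0,0],[0.0032,-0.0145,-0.0024,0,0,0],[0.0032,-0.0145,-0.0033,0,0,0],[0.0032,-0.0145,-0.0042,0,0,0],[0.0032,-0.0145,-0.0051,0,0,0],[0.0032,-0.0145,-0.0059,0,0,0],[0.0032,-0.0145,-0.0067,0,0,0]]}}

```text
time_s: 9.25
ee_pos: [514.9, -62.7, 236.1]
tcp_rot: [0.0, 0.994, 0.107, 0.0]
wrist_force: [0.7, -2.4, 2.9]
width: 21.6
grip_force: 50.0
```

```bash
python3 st.py
```

```text
9.4 [ 7.1000e-01 -3.7300e+00  4.0800e+00 -9.3000e-01 -6.0000e-02 -0.0000e+00
  5.1489e+02 -6.2920e+01  2.3599e+02]
```

{"op": "jog_arm", "data": {"targets": [[0.0032,-0.0145,-0.0073,0,0,0],[0.0032,-0.0145,-0.0078,0,0,0],[0.0032,-0.0145,-0.0082,0,0,0],[0.0032,-0.0145,-0.0083,0,0,0],[0.0032,-0.0145,-0.0082,0,0,0],[0.0032,-0.0145,-0.0078,0,0,0]]}}

```text
time_s: 10.15
ee_pos: [518.6, -79.8, 226.6]
tcp_rot: [0.0, 0.994, 0.107, 0.0]
wrist_force: [0.7, -3.3, 5.0]
width: 21.7
grip_force: 50.0
```

```bash
python3 st.py
```

```text
10.3 [ 5.2000e-01 -3.7000e+00  4.7500e+00 -9.8000e-01 -8.0000e-02  0.0000e+00
  5.1862e+02 -8.0040e+01  2.2645e+02]
```

{"op": "jog_arm", "data": {"targets": [[0.0032,-0.0145,-0.007,0,0,0],[0.0032,-0.0145,-0.0058,0,0,0],[0.0032,-0.0145,-0.0041,0,0,0],[0.0032,-0.0145,-0.0016,0,0,0],[0.0032,-0.0145,0.0013,0,0,0],[0.0032,-0.0145,0.0037,0,0,0]]}}

```text
time_s: 11.05
ee_pos: [522.0, -95.2, 223.7]
tcp_rot: [-0.002, 0.994, 0.107, -0.0]
wrist_force: [-0.7, 2.2, 4.8]
width: 21.6
grip_force: 50.0
```

```bash
python3 st.py
```

```text
11.2 [-2.9000e-01  1.4200e+00  5.4200e+00  3.3000e-01  1.6000e-01  3.0000e-02
  5.2203e+02 -9.5370e+01  2.2371e+02]
```

{"op": "jog_arm", "data": {"targets": [[0.0032,-0.0145,0.0054,0,0,0],[0.0032,-0.0145,0.0066,0,0,0],[0.0032,-0.0145,0.0073,0,0,0],[0.0032,-0.0145,0.0076,0,0,0],[0.0032,-0.0145,0.0077,0,0,0]]}}

```text
time_s: 11.82
ee_pos: [525.4, -111.4, 230.7]
tcp_rot: [-0.001, 0.994, 0.107, -0.0]
wrist_force: [-0.2, 3.5, 4.7]
width: 21.9
grip_force: 50.0
```

```bash
python3 st.py
```

```text
11.975 [-5.4000e-01  3.2900e+00  4.8200e+00  8.6000e-01  3.0000e-01 -2.0000e-02
  5.2556e+02 -1.1180e+02  2.3096e+02]
```

{"op": "jog_arm", "data": {"targets": [[0.0032,-0.0145,0.0075,0,0,0],[0.0032,-0.0145,0.0071,0,0,0],[0.0032,-0.0145,0.0066,0,0,0],[0.0032,-0.0145,0.0059,0,0,0],[0.0032,-0.0145,0.0051,0,0,0],[0.0032,-0.0145,0.0043,0,0,0],[0.0032,-0.0145,0.0035,0,0,0],[0.0032,-0.0145,0.0026,0,0,0],[0.0032,-0.0145,0.0017,0,0,0],[0.0032,-0.0145,0.0007,0,0,0]]}}

```text
time_s: 13.22
ee_pos: [532.0, -141.2, 240.0]
tcp_rot: [0.001, 0.994, 0.107, 0.0]
wrist_force: [-0.7, 0.6, 5.3]
width: 21.5
grip_force: 50.0
```

```bash
python3 st.py
```

```text
13.375 [-2.4000e-01 -3.7000e-01  5.1100e+00 -0.0000e+00  2.9000e-01 -1.0000e-02
  5.3211e+02 -1.4155e+02  2.4002e+02]
```

{"op": "jog_arm", "data": {"targets": [[0.0032,-0.0145,-0.0002,0,0,0],[0.0032,-0.0145,-0.0011,0,0,0],[0.0032,-0.0145,-0.0021,0,0,0],[0.0032,-0.0145,-0.003,0,0,0],[0.0032,-0.0145,-0.0039,0,0,0],[0.0032,-0.0145,-0.0048,0,0,0],[0.0032,-0.0145,-0.0056,0,0,0],[0.0032,-0.0145,-0.0064,0,0,0],[0.0032,-0.0145,-0.0071,0,0,0]]}}

```text
time_s: 14.5
ee_pos: [537.8, -167.4, 233.0]
tcp_rot: [0.001, 0.994, 0.107, 0.0]
wrist_force: [0.6, -3.1, 5.2]
width: 22.2
grip_force: 50.0
```

```bash
python3 st.py
```

```text
14.65 [ 9.1000e-01 -3.7100e+00  4.8300e+00 -1.1400e+00  3.0000e-02  3.0000e-02
  5.3784e+02 -1.6751e+02  2.3283e+02]
```

{"op": "jog_arm", "data": {"targets": [[0.0032,-0.0145,-0.0077,0,0,0],[0.0032,-0.0145,-0.0081,0,0,0],[0.0032,-0.0145,-0.0083,0,0,0],[0.0032,-0.0145,-0.0083,0,0,0],[0.0032,-0.0145,-0.008,0,0,0],[0.0032,-0.0145,-0.0074,0,0,0]]}}

```text
time_s: 15.4
ee_pos: [541.6, -184.2, 223.6]
tcp_rot: [0.0, 0.994, 0.107, 0.0]
wrist_force: [0.5, -3.6, 6.7]
width: 21.8
grip_force: 50.0
```

```bash
python3 st.py
```

```text
15.55 [ 3.7000e-01 -3.5900e+00  5.0200e+00 -1.0600e+00  1.3000e-01 -1.0000e-02
  5.4166e+02 -1.8449e+02  2.2349e+02]
```

{"op": "jog_arm", "data": {"targets": [[0.0032,-0.0145,-0.0063,0,0,0],[0.0032,-0.0145,-0.0047,0,0,0],[0.0032,-0.0145,-0.0025,0,0,0],[0.0032,-0.0145,0.0003,0,0,0],[0.0032,-0.0145,0.0029,0,0,0],[0.0032,-0.0145,0.0049,0,0,0],[0.0032,-0.0145,0.0062,0,0,0]]}}

```text
time_s: 16.42
ee_pos: [545.6, -202.4, 222.8]
tcp_rot: [-0.002, 0.994, 0.108, -0.001]
wrist_force: [-0.8, 2.9, 4.4]
width: 21.6
grip_force: 50.0
```

```bash
python3 st.py
```

```text
16.575 [-1.9000e-01  3.1000e+00  4.4100e+00  7.4000e-01  3.5000e-01 -0.0000e+00
  5.4577e+02 -2.0312e+02  2.2308e+02]
```

{"op": "jog_arm", "data": {"targets": [[0.0032,-0.0145,0.0071,0,0,0],[0.0032,-0.0145,0.0075,0,0,0],[0.0032,-0.0145,0.0077,0,0,0],[0.0032,-0.0145,0.0076,0,0,0],[0.0032,-0.0145,0.0072,0,0,0],[0.0032,-0.0145,0.0068,0,0,0],[0.0032,-0.0145,0.0061,0,0,0]]}}

```text
time_s: 17.45
ee_pos: [550.5, -225.0, 233.6]
tcp_rot: [0.0, 0.994, 0.107, -0.0]
wrist_force: [-0.1, 1.9, 4.5]
width: 22.0
grip_force: 50.0
```

```bash
python3 st.py
```

```text
17.6 [-5.0000e-01  1.3400e+00  4.4600e+00  4.6000e-01  3.6000e-01  0.0000e+00
  5.5062e+02 -2.2540e+02  2.3384e+02]
```

{"op": "jog_arm", "data": {"targets": [[0.0032,-0.0145,0.0054,0,0,0],[0.0032,-0.0145,0.0046,0,0,0],[0.0032,-0.0145,0.0038,0,0,0],[0.0032,-0.0145,0.0029,0,0,0],[0.0032,-0.0145,0.002,0,0,0],[0.0032,-0.0145,0.001,0,0,0],[0,0,0,0,0,0]]}}

```text
time_s: 18.48
ee_pos: [554.5, -243.0, 237.7]
tcp_rot: [0.001, 0.994, 0.107, 0.0]
wrist_force: [-0.5, -1.3, 4.4]
width: 22.2
grip_force: 50.0
```

```bash
python3 st.py
python3 - <<'E'
from h import *
img,d,K,T,c=cam('scene'); cv2.imwrite('pics/s2.png',cv2.resize(img[130:280,150:350],None,fx=3,fy=3))
E
```

```text
18.625 [-5.5000e-01 -9.2000e-01  4.4300e+00 -2.0000e-01  2.7000e-01 -0.0000e+00
  5.5444e+02 -2.4260e+02  2.3766e+02]
```

View pics/s2.png

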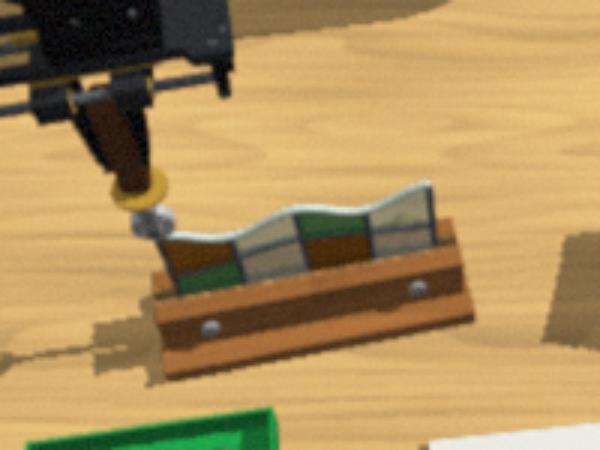

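The crop shows the wheel at about (150,218), standing on the panel's -y end. The TCP is at u = -102.4 with about 7 N on the glass. I'll lift straight off and carry it back.

{"op": "jog_arm", "data": {"targets": [[0,0,0.04,0,0,0],[0,0,0.065,0,0,0],[0,0,0.065,0,0,0],[-0.0176,0.1754,0,0,0,0.1211],[-0.0176,0.1754,0,0,0,0.1211],[-0.0176,0.1754,0,0,0,0.1211],[-0.0176,0.1754,0,0,0,0.1211],[-0.0176,0.1754,0,0,0,0.1211],[-0.0176,0.1754,0,0,0,0.1211],[-0.0176,0.1754,0,0,0,0.1211],[-0.0176,0.1754,0,0,0,0.1211],[-0.0176,0.1754,0,0,0,0.1211],[-0.0176,0.1754,0,0,0,0.1211],[-0.0176,0.1754,0,0,0,0.1211],[-0.0176,0.1754,0,0,0,0.1211],[0,0,0,0,0,0],[0,0,0,0,0,0],[0,0,0,0,0,0]]}}

```text
time_s: 20.92
ee_pos: [512.3, 178.1, 271.6]
tcp_rot: [0.0, 0.779, 0.627, 0.0]
wrist_force: [-0.4, 0.8, -1.8]
width: 21.8
grip_force: 50.0
```

```bash
cat > st2.py <<'E'
from h import *
exec(open('st.py').read().split('\n',1)[1])
q=s['tcp_rot']; r=R.from_quat([q[1],q[2],q[3],q[0]]).as_matrix(); print(np.degrees(np.arctan2(r[1,1],r[0,1])),r[:,2].round(4))
img,d,K,T,c=cam('wrist'); cv2.imwrite('pics/w3.png',img)
P=pts(d,K,T); X,Y,Z=P[...,0],P[...,1],P[...,2]; a=np.radians(-12.5); e=np.array([np.cos(a),np.sin(a)]); n=np.array([-e[1],e[0]])
t=s['ee_pos'][:2]; u=(P[...,:2]-t)@e; w=(P[...,:2]-t)@n
m=(abs(u)<75)&(abs(w)<75)&(Z>66)&(Z<78)
print('block',m.sum(),cv2.minAreaRect(np.float32(np.c_[u[m],w[m]])))
k=(abs(u)<35)&(abs(w)<35)
for lo in range(175,250,8):
    kk=k&(Z>=lo)&(Z<lo+8)
    if kk.sum()>5: print('tool',lo,kk.sum(),u[kk].min().round(1),u[kk].max().round(1),w[kk].min().round(1),w[kk].max().round(1))
E
python3 st2.py
```

```text
21.075 [-5.0000e-02  1.4000e-01 -2.1400e+00 -8.0000e-02  9.0000e-02 -1.0000e-02
  5.1226e+02  1.7813e+02  2.7156e+02]
-12.357640404241067 [ 1.e-04 -0.e+00 -1.e+00]
block 4666 ((1.1139793395996094, 0.8436813354492188), (89.85092163085938, 110.23148345947266), 89.84288024902344)
tool 183 41 -13.0 16.8 5.2 10.1
tool 191 72 -13.7 17.5 4.3 12.4
tool 199 18 -13.4 16.3 4.5 12.1
tool 231 429 -18.0 21.7 -3.5 20.9
tool 239 448 -17.9 20.9 -3.3 20.3
tool 247 88 -9.1 12.7 9.0 13.5
```

{"op": "jog_arm", "data": {"targets": [[0,0,-0.12,0,0,0],[0,0,-0.12,0,0,0],[0,0,-0.12,0,0,0],[0,0,-0.11,0,0,0],[0,0,0,0,0,0],[0,0,-0.05,0,0,0],[0,0,-0.05,0,0,0],[0,0,0,0,0,0],[0,0,0,0,0,0]]}}

```text
time_s: 22.25
ee_pos: [512.3, 179.0, 157.8]
tcp_rot: [0.0, 0.779, 0.627, 0.0]
wrist_force: [0.6, -1.1, -1.9]
width: 21.8
grip_force: 50.0
```

{"op": "jog_arm", "data": {"targets": [[0,0,-0.05,0,0,0],[0,0,-0.05,0,0,0],[0,0,-0.05,0,0,0],[0,0,-0.05,0,0,0],[0,0,0,0,0,0],[0,0,0,0,0,0]]}}

```text
time_s: 23.0
ee_pos: [512.3, 179.0, 117.6]
tcp_rot: [0.0, 0.779, 0.627, 0.0]
wrist_force: [-0.0, -0.6, -2.4]
width: 21.7
grip_force: 50.0
```

{"op": "jog_arm", "data": {"targets": [[0,0,-0.02,0,0,0],[0,0,-0.015,0,0,0],[0,0,-0.006,0,0,0],[0,0,0,0,0,0],[0,0,0,0,0,0],[0,0,0,0,0,0]]}}

```text
time_s: 23.75
ee_pos: [512.1, 178.9, 109.3]
tcp_rot: [0.0, 0.779, 0.627, 0.0]
wrist_force: [0.1, -0.3, -1.9]
width: 22.2
grip_force: 50.0
```

{"op": "jog_arm", "data": {"targets": [[0,0,-0.003,0,0,0],[0,0,0,0,0,0],[0,0,0,0,0,0],[0,0,0,0,0,0]]}}

```text
time_s: 24.25
ee_pos: [512.1, 178.9, 108.6]
tcp_rot: [0.0, 0.779, 0.627, 0.0]
wrist_force: [0.3, 0.9, -2.4]
width: 21.9
grip_force: 50.0
```

{"op": "jog_arm", "data": {"targets": [[0,0,0,0,0,0],[0,0,0,0,0,0],[0,0,0,0,0,0],[0,0,0,0,0,0],[0,0,0,0,0,0],[0,0,0,0,0,0],[0,0,0,0,0,0],[0,0,0,0,0,0]], "grip": 1}}

```text
time_s: 25.25
ee_pos: [512.1, 178.9, 108.6]
tcp_rot: [0.0, 0.779, 0.627, 0.0]
wrist_force: [-0.3, 0.5, 1.6]
width: 93.6
grip_force: 0.0
```

{"op": "jog_arm", "data": {"targets": [[0,0,0.1,0,0,0],[0,0,0.15,0,0,0],[0,0,0.15,0,0,0],[0,0,0.15,0,0,0],[0,0,0.15,0,0,0],[0,0,0.1,0,0,0],[0,0,0,0,0,0],[0,0,0,0,0,0]]}}

```text
time_s: 26.25
ee_pos: [511.5, 178.8, 267.5]
tcp_rot: [-0.0, 0.779, 0.627, -0.001]
wrist_force: [-0.6, 1.1, -1.4]
width: 94.8
grip_force: 0.0
```

Run:
```python
from h import *
img,d,K,T,c=cam('scene'); cv2.imwrite('pics/s3.png',cv2.resize(img[150:270,320:500],None,fx=3,fy=3))
P=pts(d,K,T); X,Y,Z=P[...,0],P[...,1],P[...,2]
for lo,hi in((100,125),(125,150),(150,182)):
    m=(abs(X-510)<45)&(abs(Y-178)<45)&(Z>lo)&(Z<hi); print(lo,m.sum(),np.nanmedian(P[m],0),np.nanmax(Z[m]))
img,d,K,T,c=cam('wrist'); cv2.imwrite('pics/w4.png',img); P=pts(d,K,T); X,Y,Z=P[...,0],P[...,1],P[...,2]
m=(abs(X-512)<40)&(abs(Y-178)<40)&(Z>165)&(Z<190); print('handle top',cv2.minAreaRect(np.float32(P[m][:,:2])),np.nanmedian(Z[m])); print(ctrl.read_state()['time_s'])
```

```text
100 68 [521.04650305 176.93266294 112.06643962] 124.7908769424921
125 73 [520.99499362 175.5547703  139.17310425] 149.9036863250859
150 140 [518.33011088 177.08324333 170.33796673] 179.42034400380248
handle top ((513.9262084960938, 180.0728302001953), (23.13103675842285, 21.047060012817383), 78.49008178710938) 175.91992368446
26.35
```

View pics/s3.png

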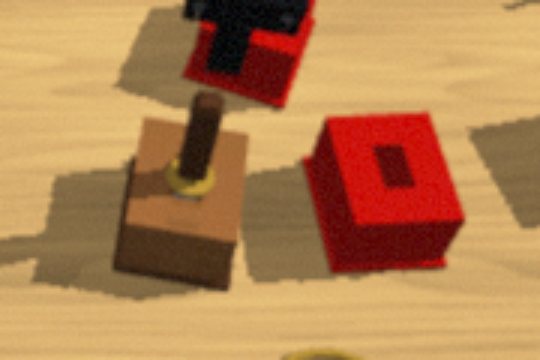

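The crop shows the traveller upright in the oak block: collar down at about (190,178), handle top at (207,98), gripper clear of it. The handle top sits at the same height and place as before, so I'm handing in.

```bash
python3 -c "
from plant import ctrl
print(ctrl.close_job())"
```

```text
the job is handed in; nothing more can be done
None
```

I rolled the wheel along the whole scalloped edge at about 7–8 N downward, put it back upright in its slot and handed the job in. I couldn't see the dial; from the distance rolled it should read about 13.75 rad (220 mm), and no verdict came back.

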